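# Put the reagent bottles back in their colour-coded holders

## Task

After cleaning, the four reagent bottles of the flow analyser were all put back in the wrong holders. Sort them out so that each bottle stands fully down in the holder of its own cap colour and the grey spare holder is free again. Keep the bottles upright, set them down gently, and never stand one on the bench, because they drip: if you need to park one, use the grey holder.

Things in the scene. Friction and masses are not known exactly. Their poses are not given: they have to be found in the camera images.
- bottle_red: red-capped upright wide-mouth bottle: white round body 44 mm across, ribbed red screw cap 46 mm across on its top 22 mm, 100 mm tall overall, about 0.1 to 0.2 kg. Origin at the centre of its underside, z up along its axis. Grasp it from above by the cap; it is round, so its yaw does not matter
- bottle_yellow: yellow-capped upright wide-mouth bottle: white round body 44 mm across, ribbed yellow screw cap 46 mm across on its top 22 mm, 100 mm tall overall, about 0.1 to 0.2 kg. Origin at the centre of its underside, z up along its axis. Grasp it from above by the cap; it is round, so its yaw does not matter
- bottle_blue: blue-capped upright wide-mouth bottle: white round body 44 mm across, ribbed blue screw cap 46 mm across on its top 22 mm, 100 mm tall overall, about 0.1 to 0.2 kg. Origin at the centre of its underside, z up along its axis. Grasp it from above by the cap; it is round, so its yaw does not matter
- bottle_green: green-capped upright wide-mouth bottle: white round body 44 mm across, ribbed green screw cap 46 mm across on its top 22 mm, 100 mm tall overall, about 0.1 to 0.2 kg. Origin at the centre of its underside, z up along its axis. Grasp it from above by the cap; it is round, so its yaw does not matter
- holder_red: red plastic bottle holder, screwed down: a round cup on a dark 84 mm foot disc. Its inner floor is 12 mm above the bench; the bore is 54 mm across at the bottom and flares from 18 mm height to 72 mm at the rim, 32 mm above the bench. Origin on the bench at the cup's axis, z up
- holder_yellow: yellow plastic bottle holder, screwed down: a round cup on a dark 84 mm foot disc. Its inner floor is 12 mm above the bench; the bore is 54 mm across at the bottom and flares from 18 mm height to 72 mm at the rim, 32 mm above the bench. Origin on the bench at the cup's axis, z up
- holder_blue: blue plastic bottle holder, screwed down: a round cup on a dark 84 mm foot disc. Its inner floor is 12 mm above the bench; the bore is 54 mm across at the bottom and flares from 18 mm height to 72 mm at the rim, 32 mm above the bench. Origin on the bench at the cup's axis, z up
- holder_green: green plastic bottle holder, screwed down: a round cup on a dark 84 mm foot disc. Its inner floor is 12 mm above the bench; the bore is 54 mm across at the bottom and flares from 18 mm height to 72 mm at the rim, 32 mm above the bench. Origin on the bench at the cup's axis, z up
- holder_spare: grey plastic bottle holder, screwed down: the spare one, empty at the start; a round cup on a dark 84 mm foot disc. Its inner floor is 12 mm above the bench; the bore is 54 mm across at the bottom and flares from 18 mm height to 72 mm at the rim, 32 mm above the bench. Origin on the bench at the cup's axis, z up
Mind the look-alikes: they are no part of the job. What is shaped like the bottle_red but orange is not meant.

How it is judged:
By the outcome, as a careful person would: the job done as asked, in the order asked, and still so for the second after the job is handed in, with the robot touching nothing.
It also fails if it takes over 120 s, if anything falls off the work surface, if the arm or the gripper's body presses on something with over 40 N, if the wrist force passes 120 N, or if a joint passes its speed limit or range.

## Robot

A 7-joint arm with a two-finger parallel gripper is mounted at the origin on a cart in front of the work surface, level with it; the furniture and walls round the work are solid. World frame = base frame: x ahead of the robot, y to its left, z up, the work surface at z = 0. Lengths are in m, angles in rad, forces in N, time in s.
With the tool pointing down it reaches from about 0.425 to 0.875 m from the base axis. Payload 4.7 kg.
Tool frame: the origin (TCP) lies midway between the tips of the shut fingers; the grasp point (between the pads) lies 19 mm behind it; z points along the fingers, y is the line along which they close (so a half turn about z gives the same grasp; the last joint's range is limited). The gripper opens to 85 mm and grips with 20 to 120 N. Pads are 22 mm wide; open, the fingers measure 114 mm over their backs; the gripper's body (76 mm by 85 mm) begins 54 mm behind the grasp point. The pads swing forward as they close: fully open they stand 13 mm farther back than shut.
Start: joints at [-1.132, 0.321, -0.07, 1.45, 0.023, 1.371, -0.057], TCP at [0.268, 0.592, 0.231] pointing down, gripper open.
Joint ranges: [-2.86, 2.86], [-0.3, 2.09], [-1.38, 1.24], [0.06, 2.45], [-1.56, 4.7], [0.09, 2.05], [-2.69, 2.69]. Speed limits (rad/s): [2.57, 2.57, 3.14, 3.14, 3.14, 3.14, 3.14].

## Interface

Orientations are given as a 3x3 rotation matrix whose columns are the frame's x, y, z axes.
In Python, from workcell import move_pose, move_l, move_j, grip, pause, solve_ik, get_image, get_calibration, Unreachable, close_job, look_for, outline_of, place_of, current_time, current_qpos, current_joint_velocities, current_tau, current_tcp_pos, current_orientation, current_contact_force, current_ft_torque, current_opening, current_grip_force gives the robot as it stands. Calls block until the motion is done:
- move_pose(position, orientation): joint-space move of the TCP to a pose.
- move_l(position, orientation=None, v=0.15): straight line of the TCP; orientation=None keeps the orientation; v is the mean speed in m/s.
- move_j(angles): joint-space move.
- grip(opening, grasp_force=None): finger opening in m; grasp_force is the grip in N (None keeps the last); returns when the fingers have stopped.
- pause(seconds).
- solve_ik(position, orientation): joint angles nearest the present ones, or None.
- get_image(name): name is "side" or "top" or "wrist"; returns the picture (400x640x3 uint8, red, green, blue); there is no depth.
- get_calibration(name): a dict with "vfov" (degrees; the focal length in pixels is half the picture's height over the tangent of half this angle, whatever the lens; pixels are square), "cx", "cy" (the principal point, pixels), "camera_from_world" (4x4, takes a point from world to camera coordinates). Camera axes: x right, y up, looking along -z (the intrinsics and any distortion apply to the point x, -y, -z); pixel columns grow to the right and rows downward; lengths in m; the calibration is good to about 2 mm. The wrist camera is an equidistant fisheye: a pixel r from the principal point sees the ray r / f radians off the axis. A picture is of the moment at which its call begins: read the wrist's pose just before it. get_calibration takes no time and is no camera call; for the wrist camera it gives the pose at the moment of the call.
A pose or a line that the arm cannot do raises Unreachable and nothing moves.
- close_job(): hands the job in; it is judged then, once.
Trained networks look in the newest picture that a camera, given by its name, has taken for a name from the list of things; names that differ only in an ending like _2 or _b are one class to them, and where a whole thing is asked for, a point or a joint stands for the part that bears it (a point fixed in the world has none). Each returns a list of dicts, best first, with "score" (0 to 1); they miss things now and then, are a little off and sometimes report something else, mostly with a low value. They report only what shows in the picture. A call takes as long as a camera call. They do not tell look-alikes from the thing itself.
- look_for(camera, label): "at" ([x, y, z] in m, in world coordinates, good to about 4 mm: the middle of the surface that is visible of it).
- outline_of(camera, label): "mask" (400x640 bool, what is visible of it).
- place_of(camera, label): "at" ([x, y, z] in m, in world coordinates, good to about 4 mm: a listed point, or the origin of a listed thing).
Readings, each from a call of its own:
- current_time(): time.
- current_qpos(): joint angles.
- current_joint_velocities(): joint speeds.
- current_tau(): joint torques, N m.
- current_tcp_pos(): TCP position.
- current_orientation(): TCP orientation.
- current_contact_force(): force on the tool from outside, world axes, zero at the start.
- current_ft_torque(): the same for the moment, N m.
- current_opening(): finger opening in m.
- current_grip_force(): force on a finger pad.
Only numpy, scipy, OpenCV 4.12 (cv2) and the standard library are available. Lean on these libraries where they do the work, as an engineer would, in place of code of your own. Each camera call takes 0.05 s, during which the arm holds its last target. There are 200 camera calls.

## Working session

There is one attempt and no reset: what is moved stays moved. The work goes in short steps, each a Python script; the robot and the scene stay as the last script left them, time stands still between calls to the robot, and variables do not carry over. Pictures are saved under pics/ and viewed, at most 14 in all, crops included, and the job is handed in when it is done.

```bash
mkdir -p pics; python3 - <<'E'
from workcell import *
import cv2, numpy as np
for c in ("top","side"):
    cv2.imwrite(f"pics/{c}0.png", get_image(c)[:,:,::-1])
    k=get_calibration(c); print(c,k["vfov"],k["cx"],k["cy"],np.round(k["camera_from_world"],3).tolist(), [x for x in k])
    for n in ("red","yellow","blue","green","spare"):
        for p in ("bottle_","holder_"):
            if p+n!="bottle_spare": print(p+n,[(np.round(d["at"],3).tolist(),round(d["score"],2)) for d in place_of(c,p+n)])
print(current_time())
E
```

```text
top 56.70320840532674 318.01628150225093 196.08060567008218 [[-0.01, -1.0, 0.024, 0.028], [0.985, -0.006, 0.172, -0.51], [-0.172, 0.026, 0.985, -0.885], [0.0, 0.0, 0.0, 1.0]] ['vfov', 'cx', 'cy', 'camera_from_world']
bottle_red [([0.46, 0.393, 0.002], 0.89), ([0.57, 0.098, 0.009], 0.8)]
holder_red [([0.468, -0.001, -0.0], 0.72)]
bottle_yellow [([0.556, -0.16, 0.013], 0.91)]
holder_yellow [([0.479, -0.29, -0.002], 0.86)]
bottle_blue [([0.471, -0.005, 0.01], 0.65)]
holder_blue [([0.558, -0.163, -0.004], 0.79)]
bottle_green [([0.479, -0.296, 0.007], 0.84)]
holder_green [([0.566, 0.094, -0.002], 0.9), ([0.462, 0.273, -0.001], 0.63)]
holder_spare [([0.464, 0.275, -0.003], 0.96), ([0.555, -0.162, 0.013], 0.68)]
side 48.91945396625127 322.53373102425115 205.15127399854217 [[0.941, -0.338, -0.007, -0.464], [0.176, 0.473, 0.863, -0.136], [-0.288, -0.814, 0.505, -1.081], [0.0, 0.0, 0.0, 1.0]] ['vfov', 'cx', 'cy', 'camera_from_world']
bottle_red [([0.464, 0.394, 0.001], 0.57)]
holder_red [([0.47, -0.003, 0.001], 0.77)]
bottle_yellow [([0.555, -0.158, 0.013], 0.91)]
holder_yellow [([0.476, -0.292, -0.002], 0.68)]
bottle_blue [([0.474, -0.0, 0.01], 0.8)]
holder_blue []
bottle_green [([0.479, -0.289, 0.012], 0.74)]
holder_green [([0.564, 0.095, -0.003], 0.58)]
holder_spare [([0.462, 0.276, -0.002], 0.89)]
1.0
```

View pics/top0.png

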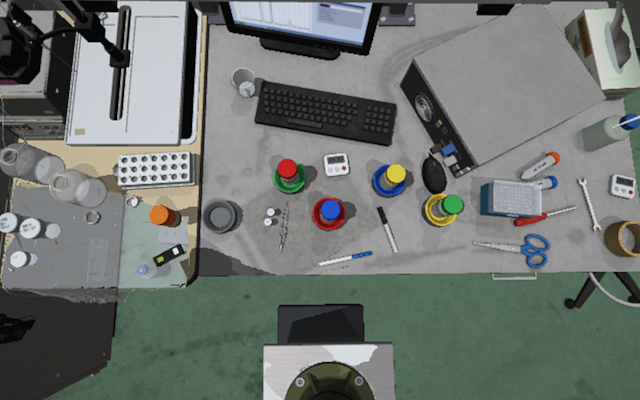

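View pics/side0.png

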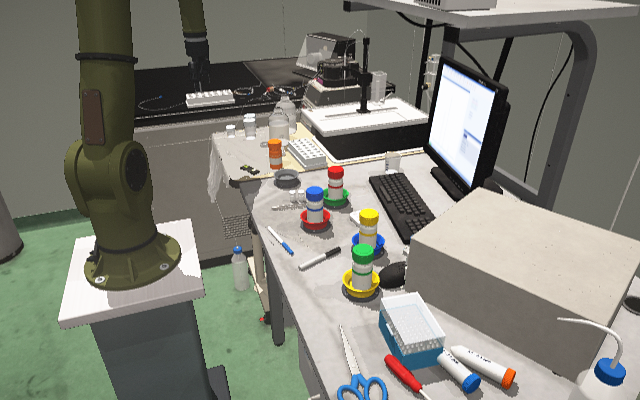

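The top view shows red cap (287,168) in the green holder, blue cap (331,210) in red, yellow cap (396,174) in blue and green cap (453,204) in yellow. The empty grey holder is at (220,216). There are two candidates for bottle_red: (287,168), a red cap in a holder, and (160,215), orange and standing on the mat. The first fits, and I'll confirm it in a crop while refining positions.

```bash
cat > h.py <<'E'
from workcell import *
import cv2, numpy as np
from scipy.optimize import minimize
def proj(k,P):
    c=np.c_[P,np.ones(len(P))]@np.array(k["camera_from_world"]).T
    f=200/np.tan(np.radians(k["vfov"])/2)
    return np.c_[k["cx"]+f*c[:,0]/-c[:,2], k["cy"]-f*c[:,1]/-c[:,2]]
t=np.linspace(0,2*np.pi,40,endpoint=False)
def ring(x,y,z,r): return np.c_[x+r*np.cos(t),y+r*np.sin(t),0*t+z]
def hull(k,x,y,rs):
    m=np.zeros((1600,2560),np.uint8)
    p=proj(k,np.vstack([ring(x,y,z,r) for z,r in rs]))
    cv2.fillConvexPoly(m,cv2.convexHull(((p+.5)*4).astype(np.float32)).round().astype(np.int32),1)
    return cv2.resize(m.astype(np.float32),(640,400),interpolation=cv2.INTER_AREA)
CAP=lambda b:[(b+.078,.023),(b+.1,.023)]
HUE={"red":(0,6),"yellow":(23,33),"blue":(100,125),"green":(55,85)}
def colmask(img,c):
    h=cv2.cvtColor(img,cv2.COLOR_RGB2HSV); H=h[:,:,0].astype(int)
    a,b=HUE[c]; m=(H>=a)&(H<=b)
    if c=="red": m|=H>174
    return m&(h[:,:,1]>110)&(h[:,:,2]>40)
def fit(k,mask,x0,model):
    # model(x,y)-> expected float image; maximise soft IoU in a window
    f=lambda p:-np.minimum(mask,s:=model(*p)).sum()/np.maximum(mask,s).sum()
    r=minimize(f,x0,method="Nelder-Mead",options=dict(initial_simplex=[x0,np.add(x0,[.006,0]),np.add(x0,[0,.006])],xatol=2e-4,fatol=1e-4))
    return r.x,-r.fun
def cap(k,img,c,xy,b=.012):
    w=hull(k,*xy,[(b+.07,.035),(b+.108,.035)])>0
    return fit(k,(colmask(img,c)&w).astype(np.float32),xy,lambda x,y:hull(k,x,y,CAP(b)))
E
python3 - <<'E'
from h import *
B={"red":(.567,.096),"blue":(.472,-.002),"yellow":(.556,-.16),"green":(.479,-.293)}
for c in ("top","side"):
    im=get_image(c);k=get_calibration(c)
    for n,xy in B.items():
        p,s=cap(k,im,n,xy); print(c,n,p.round(4),round(s,2))
    if c=="top":
        cv2.imwrite("pics/crop1.png",cv2.resize(im[140:250,120:480],None,fx=2.2,fy=2.2,interpolation=cv2.INTER_CUBIC)[:,:,::-1])
    for h in ("red","yellow","blue","green","spare"):
        A=[]
        for i in range(4): 
            A+=[d["at"] for d in place_of(c,"holder_"+h)[:1]]
        if A: print(c,h,np.median(A,0).round(4),np.std(A,0).round(4),len(A))
E
```

```text
top red [0.5676 0.0984] 0.9
top blue [ 0.4681 -0.0025] 0.92
top yellow [ 0.5539 -0.1599] 0.88
top green [ 0.4791 -0.2895] 0.89
top red [ 0.4654  0.     -0.0023] [0. 0. 0.] 4
top yellow [ 0.4785 -0.2902 -0.0017] [0. 0. 0.] 4
top green [ 0.5674  0.0943 -0.0017] [0. 0. 0.] 4
top spare [ 0.4811 -0.2939  0.0063] [0. 0. 0.] 4
side red [0.568  0.0966] 0.92
side blue [ 0.4681 -0.003 ] 0.89
side yellow [ 0.5533 -0.1609] 0.9
side green [ 0.4796 -0.2901] 0.91
side yellow [ 0.4756 -0.2926 -0.0009] [0. 0. 0.] 4
side blue [ 5.610e-01 -1.604e-01  3.000e-04] [0. 0. 0.] 4
side green [ 0.5695  0.096  -0.0048] [0. 0. 0.] 4
side spare [ 0.4718 -0.0009  0.0082] [0. 0. 0.] 4
```

View pics/crop1.png

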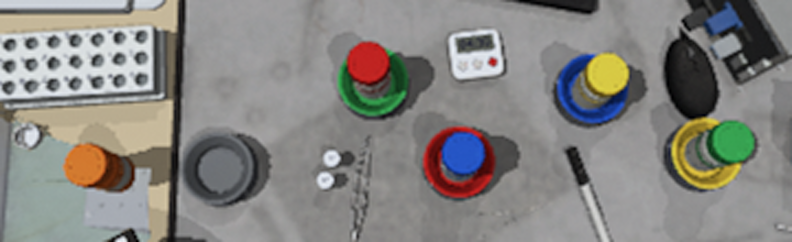

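The crop shows the red cap at crop (368,62) in the green holder, clearly distinct from the orange bottle at (88,165) on the mat, so the red one is right. The cap fits from both cameras agree to about 1.5 mm. Next I fit the holder cups the same way.

```bash
python3 - <<'E'
from h import *
B={"red":(.5678,.0975),"blue":(.4681,-.0028),"yellow":(.5536,-.1604),"green":(.4793,-.2898)}
inH={"green":"red","red":"blue","blue":"yellow","yellow":"green"}
X={"red":(.468,-.001),"yellow":(.477,-.291),"blue":(.558,-.161),"green":(.567,.095),"spare":(.463,.275)}
for c in ("top","side"):
    im=get_image(c);k=get_calibration(c)
    for h,xy in X.items():
        w=hull(k,*xy,[(0,.055),(.035,.055)])>0
        if h=="spare":
            o=outline_of(c,"holder_spare"); o=[d["mask"] for d in o if abs(np.argwhere(d["mask"]).mean(0)-proj(k,np.array([[*xy,.02]]))[0][::-1]).max()<12]
            if not o: print(c,"spare none"); continue
            m=o[0]; occ=np.ones((400,640)); rs=lambda R:[(0,.042),(.006,.042),(.032,R)]
        else:
            b=B[inH[h]]
            bot=hull(k,*b,[(.012,.022),(.112,.023)]); occ=(bot==0)
            occ=cv2.erode(occ.astype(np.uint8),np.ones((3,3))); m=colmask(im,h)&w; rs=lambda R:[(.032,R),(.012,R-.008)]
        m=(m*occ).astype(np.float32)
        best=max((fit(k,m,xy,lambda x,y:hull(k,x,y,rs(R))*occ)+(R,) for R in (.036,.038,.040)),key=lambda r:r[1])
        print(c,h,best[0].round(4),round(best[1],3),best[2],m.sum())
E
```

```text
top red [ 0.4676 -0.0015] 0.884 0.04 328.0
top yellow [ 0.4766 -0.2871] 0.874 0.04 290.0
top blue [ 0.5526 -0.1583] 0.899 0.04 268.0
top green [0.5633 0.0966] 0.935 0.04 299.0
top spare [0.4632 0.274 ] 0.963 0.04 933.0
side red [ 0.4675 -0.0099] 0.803 0.04 165.0
side yellow [ 0.4757 -0.2931] 0.783 0.04 280.0
side blue [ 0.5571 -0.1592] 0.758 0.04 146.0
side green [0.5636 0.089 ] 0.73 0.04 110.0
side spare [0.4657 0.2752] 0.923 0.036 412.0
```

```bash
cat > m.py <<'E'
from h import *
H={"red":(.4685,-.002),"yellow":(.4765,-.290),"blue":(.555,-.160),"green":(.566,.095),"spare":(.464,.275)}
ZH,ZG=.235,.078
def R(a): # tool down, tool x at angle a
    return np.array([[np.cos(a),np.sin(a),0],[np.sin(a),-np.cos(a),0],[0,0,-1.]])
def ori(xy): # yaw nearest present among closing line tangential
    return R(np.arctan2(xy[1],xy[0]))
def pick(xy):
    o=ori(xy); move_pose([*xy,ZH],o); move_l([*xy,ZG+.03],o,v=.2); f0=current_contact_force()
    move_l([*xy,ZG],o,v=.08); print("down dF",np.round(np.subtract(current_contact_force(),f0),1))
    grip(.03,45); print("opening",round(current_opening(),4),"grip",current_grip_force())
    move_l([*xy,ZG+.03],o,v=.06); move_l([*xy,ZH],o,v=.2)
    print("held",round(current_opening(),4),np.round(current_contact_force(),1),"t",current_time())
def place(xy):
    o=ori(xy); move_pose([*xy,ZH],o); move_l([*xy,ZG+.03],o,v=.15); pause(.2); f0=np.array(current_contact_force())
    for dz in (.02,.014,.009,.005,.003,.001,.0,-.001,-.002):
        move_l([*xy,ZG+dz],o,v=.03); d=np.array(current_contact_force())-f0
        print(dz,d.round(1),end=" ")
        if d[2]>2.5 or abs(d).max()>6: break
    ok=dz<.004
    print("\nplace ok" if ok else "\nSTOPPED HIGH",o is not None)
    if not ok: return False
    grip(.07); move_l([*xy,ZG+.05],o,v=.12); move_l([*xy,ZH],o,v=.25); grip(.085)
    print("t",current_time()); return True
E
python3 - <<'E'
from m import *
print(np.round(current_orientation(),2).tolist(), current_contact_force())
for n,xy in H.items(): print(n,[np.round(solve_ik([*xy,z],ori(xy)),2).tolist() if solve_ik([*xy,z],ori(xy)) is not None else None for z in (ZG,ZH)])
E
```

```text
[[-0.91, 0.41, 0.0], [0.41, 0.91, 0.0], [-0.0, 0.0, -1.0]] [-0.13137534  0.00857731  0.0306836 ]
red [[-0.63, 0.07, 0.6, 2.08, -0.05, 1.0, -1.58], [-0.63, -0.1, 0.54, 1.89, 0.05, 1.34, -1.67]]
yellow [[-0.39, 0.43, 1.07, 1.89, -0.42, 1.08, -1.27], [-0.44, 0.19, 1.06, 1.71, -0.17, 1.34, -1.46]]
blue [[-0.47, 0.39, 0.85, 1.83, -0.33, 1.07, -1.35], [-0.5, 0.21, 0.85, 1.66, -0.16, 1.35, -1.48]]
green [[-0.65, 0.31, 0.51, 1.83, -0.17, 1.04, -1.48], [-0.67, 0.16, 0.51, 1.66, -0.08, 1.34, -1.55]]
spare [[-0.89, 0.22, 0.35, 1.91, -0.09, 1.02, -1.55], [-0.9, 0.08, 0.34, 1.73, -0.03, 1.33, -1.59]]
```

```bash
sed -i 's/return R(np.arctan2(xy\[1\],xy\[0\]))/return R(np.arctan2(xy[1],xy[0])+np.pi\/2)/' m.py
python3 - <<'E'
from m import *
import json
S=np.array([-1.132,.321,-.07,1.45,.023,1.371,-.057]); a0=np.arctan2(.592,.268); J={}
for n,xy in H.items():
    r=np.hypot(*xy); p=(r*np.cos(a0),r*np.sin(a0)); q=np.array(solve_ik([*p,ZH],ori(p))); q[0]-=np.arctan2(xy[1],xy[0])-a0
    J[n]=q.tolist(); print(n,q.round(3))
json.dump(J,open("J.json","w"))
move_j(J["green"]); print(current_tcp_pos(),np.round(current_orientation(),2).tolist(),current_time())
E
cat >> m.py <<'E'
import json
J=json.load(open("J.json"))
_mp=move_pose
def move_pose(p,o): # go by the stored elbow posture of the nearest holder, then trim
    n=min(H,key=lambda n:np.hypot(*np.subtract(H[n],p[:2])))
    move_j(J[n]); move_l(p,o,v=.1)
E
```

```text
red [ 0.04  -0.063 -0.088  1.872 -0.006  1.332 -0.051]
yellow [ 0.572  0.127 -0.08   1.677  0.01   1.338 -0.056]
blue [ 0.304  0.168 -0.078  1.63   0.013  1.343 -0.057]
green [-0.143  0.161 -0.078  1.639  0.013  1.342 -0.057]
spare [-0.507  0.088 -0.082  1.72   0.007  1.334 -0.056]
[0.56578712 0.09667191 0.23500157] [[-0.17, 0.99, -0.0], [0.99, 0.17, 0.0], [0.0, 0.0, -1.0]] 5.3833
```

```bash
python3 - <<'E'
from m import *
pick((.5678,.0975))
cv2.imwrite("pics/s2.png", get_image("side")[:,:,::-1])
E
```

```text
down dF [ 0.   0.4 -1.5]
opening 0.044 grip 46.15832493407652
held 0.044 [-0.9 -0.6 -2.5] t 9.0917
```

View pics/s2.png

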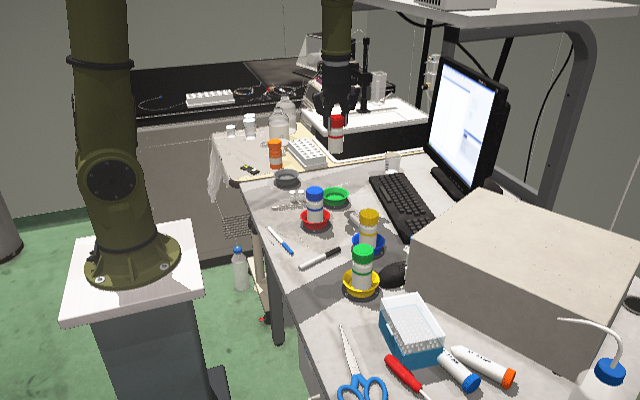

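The red bottle hangs upright in the gripper (cap at about (336,112)), with its holder empty at (335,197). Next I park it in the grey holder.

```bash
python3 - <<'E'
from m import *
if place(H["spare"]):
    move_j(J["yellow"])
    im=get_image("top");k=get_calibration("top")
    cv2.imwrite("pics/t3.png",cv2.resize(im[140:250,180:500],None,fx=2.4,fy=2.4)[:,:,::-1])
    print(cap(k,im,"red",H["spare"]))
    im=get_image("side");k=get_calibration("side"); print(cap(k,im,"red",H["spare"]))
E
```

```text
0.02 [ 2.  -0.1  0.5] 0.014 [1.2 0.4 0.3] 0.009 [0.4 0.9 0.8] 0.005 [-0.   0.1  0.7] 0.003 [ 0.2  0.4 -0.4] 0.001 [ 0.9  0.2 -0.4] 0.0 [-1.5 -0.8  6.9] 
place ok True
t 15.425
(array([0.46379165, 0.27645543]), np.float64(0.9265687465667725))
(array([0.46277924, 0.27363614]), np.float64(0.9153732657432556))
```

View pics/t3.png

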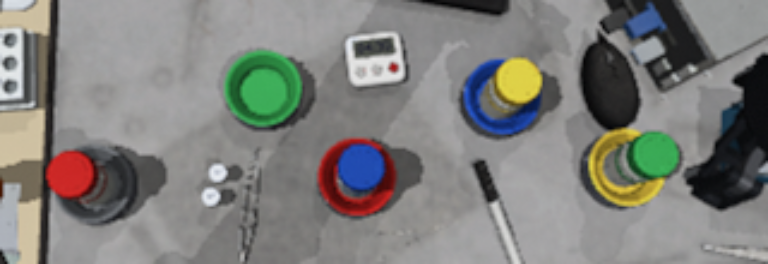

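Red stands in the grey holder (crop 72,172), and the green holder (264,88) is empty. Next comes green: I refine the empty cup's position, then move the bottle.

```bash
cat >> m.py <<'E'
def cup(n): # refine an empty cup from both fixed cameras
    out=[]
    for c in ("top","side"):
        im=get_image(c);k=get_calibration(c);xy=H[n]; w=hull(k,*xy,[(0,.055),(.035,.055)])>0
        m=(colmask(im,n)&w).astype(np.float32)
        b=max((fit(k,m,xy,lambda x,y:hull(k,x,y,[(.032,r),(.01,r-.002)])) for r in (.036,.038,.040)),key=lambda r:r[1])
        print("cup",n,c,b[0].round(4),round(b[1],3)); out.append(b)
    out=[b[0] for b in out if b[1]>.88 and np.hypot(*(b[0]-H[n]))<.006]
    return tuple(np.mean(out+[H[n]],0))
E
python3 - <<'E'
from m import *
g=cup("green"); print(g)
pick((.4793,-.2898))
if place(g):
    y=cup("yellow"); print(y)
    for c in ("top","side"): print(cap(get_calibration(c),get_image(c),"green",H["green"]))
E
```

```text
cup green top [0.5649 0.0967] 0.963
cup green side [0.5663 0.096 ] 0.874
(np.float64(0.5654363343119622), np.float64(0.09584948787093162))
down dF [-0.9 -0.4 -1. ]
opening 0.0437 grip 46.01964179542847
held 0.0434 [-0.3  0.1 -1.4] t 21.3583
0.02 [ 0.3 -0.5  0.6] 0.014 [-1.4 -1.9  0.8] 0.009 [-0.7 -0.9  0.4] 0.005 [-0.2 -0.5  0.7] 0.003 [-1.  -0.5  0.5] 0.001 [-0.7 -0.6  0.6] 0.0 [-2.7 -1.   5.3] 
place ok True
t 28.275
cup yellow top [ 0.4775 -0.2912] 0.944
cup yellow side [ 0.4793 -0.2877] 0.887
(np.float64(0.47775898523628707), np.float64(-0.28963009724020955))
(array([0.566, 0.095]), np.float64(0.0))
(array([0.56621235, 0.09594917]), np.float64(0.8716511130332947))
```

Green is seated (the top view of it is hidden by the arm). Next is yellow, then blue, with a check after each.

```bash
python3 - <<'E'
from m import *
pick((.5536,-.1604))
if place((.4778,-.2896)):
    b=cup("blue"); print(b)
    print(cap(get_calibration("side"),get_image("side"),"yellow",H["yellow"]))
    pick((.4681,-.0028))
    cv2.imwrite("pics/s4.png", get_image("side")[:,:,::-1])
    if place(b):
        r=cup("red"); print(r)
        cv2.imwrite("pics/s5.png", get_image("side")[:,:,::-1])
E
```

```text
down dF [ 0.2  1.6 -0.7]
opening 0.0438 grip 45.83389121107757
held 0.0439 [ 0.1 -0.7 -2.3] t 32.925
0.02 [ 0.  -0.1  0.4] 0.014 [-0.5  0.3  0.4] 0.009 [0.5 0.2 0.3] 0.005 [-0.4 -0.4 -0. ] 0.003 [-0.7 -1.   1.1] 0.001 [ 0.3 -0.5 -0.8] 0.0 [-1.8  0.7  6.1] 
place ok True
t 39.025
cup blue top [ 0.5549 -0.1604] 0.956
cup blue side [ 0.5568 -0.1579] 0.637
(np.float64(0.5549387340545655), np.float64(-0.16020904922485352))
(array([ 0.47757784, -0.28940891]), np.float64(0.8996690511703491))
down dF [ 0.7  0.2 -1. ]
opening 0.0437 grip 45.69920081994496
held 0.0438 [-1.1 -0.1 -1.4] t 43.7333
0.02 [-0.   0.7  0.8] 0.014 [ 0.4 -0.4  1.1] 0.009 [-0.2 -0.3  1.2] 0.005 [-0.5  0.4  1. ] 0.003 [0.4 0.5 0.7] 0.001 [ 0.3 -0.3  1.3] 0.0 [-1.3  0.6  6.7] 
place ok True
t 49.9833
cup red top [ 0.4686 -0.0028] 0.939
cup red side [ 0.47   -0.0022] 0.929
(np.float64(0.4690107949376106), np.float64(-0.0023342956304550177))
```

View pics/s5.png

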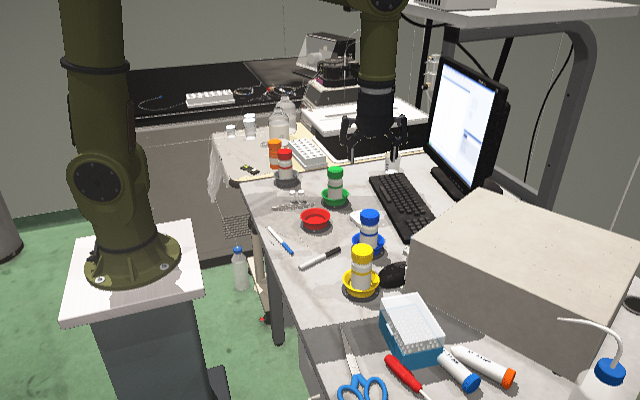

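The side view shows green (335,185), blue (369,228) and yellow (361,265) each in its own holder, with the red holder empty at (316,218). The red bottle waits at (285,165), nearer than the orange one at (274,152). Red goes home last.

```bash
python3 - <<'E'
from m import *
A=[cap(get_calibration(c),get_image(c),"red",H["spare"]) for c in ("top","side")]; print(A)
p=tuple(np.mean([a[0] for a in A if a[1]>.85] or [[.4633,.275]],0))
pick(p)
if place((.469,-.0023)):
    move_j(J["spare"])
    ims={c:get_image(c) for c in("top","side")}
    for c,im in ims.items():
        for n in ("red","yellow","blue","green"): q,s=cap(get_calibration(c),im,n,H[n]); print(c,n,(q-H[n]).round(4),round(s,2))
    cv2.imwrite("pics/t6.png",cv2.resize(ims["top"][140:250,180:500],None,fx=2.4,fy=2.4)[:,:,::-1])
    cv2.imwrite("pics/s6.png",cv2.resize(ims["side"][120:320,200:440],None,fx=2.5,fy=2.5)[:,:,::-1])
    print(current_time())
E
```

```text
[(array([0.46380665, 0.27649398]), np.float64(0.9269878268241882)), (array([0.46327032, 0.27332687]), np.float64(0.911257803440094))]
down dF [-0.4 -0.1  0.1]
opening 0.0433 grip 45.690341969020665
held 0.044 [ 0.1 -0.3 -2. ] t 55.3167
0.02 [ 1.6 -0.2  0.3] 0.014 [ 1.5 -0.8  0.8] 0.009 [ 1.2 -1.8  1.1] 0.005 [ 1.9 -1.1  0.3] 0.003 [ 1.9 -0.3  1.4] 0.001 [ 0.7  0.5 -0.1] 0.0 [-1.2 -1.3  6.9] 
place ok True
t 61.8417
top red [0.0036 0.0004] 0.52
top yellow [-0.0002  0.0018] 0.67
top blue [-0.0014 -0.0009] 0.65
top green [-0.0009  0.0029] 0.61
side red [-0.0005 -0.0026] 0.91
side yellow [0.0011 0.0006] 0.93
side blue [-0.0003 -0.0015] 0.92
side green [0.0002 0.0009] 0.87
63.0167
```

View pics/s6.png

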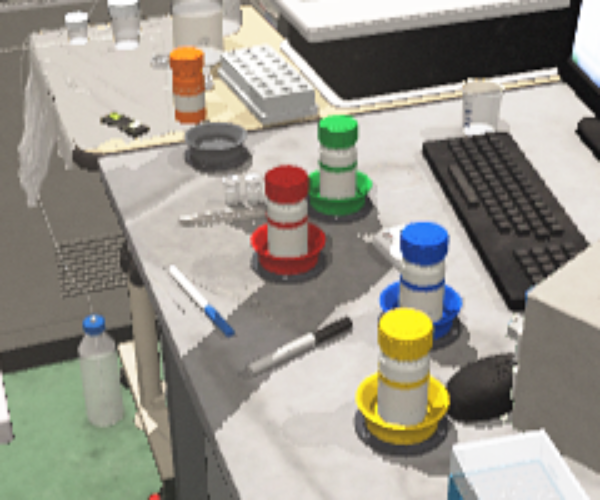

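The crop shows red (287,215), green (338,160), blue (423,270) and yellow (405,370) upright in their own holders. The grey holder (217,145) is free and the arm is clear.

```bash
python3 -c "
from workcell import *
print(close_job())"
```

```text
the job is handed in; nothing more can be done
None
```

Done: all four bottles stand upright and fully down in the holders of their own cap colours, the grey spare holder is free, and the job was handed in at about 63 s of the 120 s allowed.

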